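# Index the rotary sample stage and close its clamp

### The arm

A 6-joint arm with a two-finger parallel gripper is mounted at the origin on the work surface. World frame = base frame: x ahead of the robot, y to its left, z up, the work surface at z = 0. Lengths are in m, angles in rad, forces in N, time in s.
With the tool pointing down it reaches from about 0.35 to 0.975 m from the base axis. Payload 4.9 kg.
Tool frame: the origin (TCP) lies midway between the tips of the shut fingers; the grasp point (between the pads) lies 19 mm behind it; z points along the fingers, y is the line along which they close (so a half turn about z gives the same grasp; the last joint's range is limited). The gripper opens to 85 mm and grips with 20 to 120 N. Pads are 22 mm wide; open, the fingers measure 114 mm over their backs; the gripper's body (76 mm by 85 mm) begins 54 mm behind the grasp point. The pads swing forward as they close: fully open they stand 13 mm farther back than shut.
Start: joints at [1.19, 0.053, 1.613, -0, 1.476, -0.119], TCP at [0.162, 0.604, 0.231] pointing down, gripper open.
Joint ranges: [-3.01, 3.01], [-1.01, 2.22], [0.06, 2.58], [-1.02, 4.17], [0.09, 2.62], [-3.14, 3.14]. Speed limits (rad/s): [2.57, 2.57, 3.14, 3.14, 3.14, 3.14].

### API

Orientations are given as a rotation vector (axis times angle).
In Python, from station import telemetry, optics, ctrl gives the robot as it stands.
- The arm moves only by the shell command python3 -m pendant 'ROWS' [FORCE]. ROWS is JSON, one flat list of numbers, 7 for each row, row after row: the turn, a rotation vector about the tool's x, y, z as a fraction of full scale, then the shift along the tool's x, y, z as a fraction of full scale, then the opening, from 0 (shut) to 1 (fully open). In form: [ax, ay, az, tx, ty, tz, fingers, ax, ay, az, tx, ty, tz, fingers, ...]. A call has 1 to 12 rows; each row is the pose to reach, as a shift and turn from the pose commanded when the call began, along the tool's axes at that moment; what a row does not reach only later rows make up. Full scale, the value 1, is 300 mm for a shift and 30 degrees for a turn. A row lasts 1/8 s, in which the tool goes at most 62.5 mm and 10.7 degrees, less where a joint would pass 70% of its speed; a pose out of reach is approached as far as the arm can. A call with a number of a shift or a turn outside -1 to 1 is refused whole. A call with a gripper value outside its range is refused whole. The fingers move at their own pace and stop on an object; FORCE is the grip in N (left out, the last holds). Time passes only in rows, so rows that repeat a pose let the fingers close. It gives the time, the measured TCP pose, the force, the opening and the grip force at its end, in the units of the state.
- telemetry.get_obs(): the state, without advancing time (a new reading comes with each control period).
- optics.get_image(name): name is "scene" or "side" or "wrist"; returns a dict with "image" (420x560x3 uint8, red, green, blue), "depth" (420x560 float32, m along the optical axis (not along the pixel's ray), 0 where there is no reading), "fx", "fy", "cx", "cy" (pixels), "dist_coeffs" ([k1, k2, p1, p2, k3] as OpenCV has them; the pictures are not rectified), "rvec" (rotation vector, rad) and "tvec" (3), from world to camera coordinates, as OpenCV has them. Camera axes: x right, y down, z forward; pixel columns grow to the right and rows downward; lengths in m; the calibration is good to about 2 mm. A picture is of the moment at which its call begins.
- ctrl.finish_job(): hands the job in; it is judged then, once.
The state is a dict: "t": time; "q": joint angles; "dq": joint speeds; "effort": joint torques, N m; "tool_pos": TCP position; "tool_rot": TCP orientation; "contact_force": force on the tool from outside, world axes, zero at the start; "wrist_torque": the same for the moment, N m; "opening": finger opening in m; "grip_force": force on a finger pad.
Only numpy, scipy, OpenCV 4.12 (cv2) and the standard library are available. Lean on these libraries where they do the work, as an engineer would, in place of code of your own. Each camera call takes 0.05 s, during which the arm holds its last target. There are 200 camera calls.

### The job

With a fingertip, push the blue peg on the white arm of the rotary sample stage round until the arm points at the middle of the yellow pin and leave it standing there; then push the red clamp lever all the way over to its closed stop. Only push: nothing is picked up, the wafer stays in the middle of the turntable, and the other things on the table stay where they are.

Things in the scene. Friction and masses are not known exactly. Their poses are not given: they have to be found in the camera images.
- axis (a point): Centre of the black turntable (140 mm diameter) at its top face, 46 mm above the table, on its vertical turning axis. Its frame turns with the turntable: the white pointer arm lies along its -x axis, z is up. The turntable sits on a fixed grey round base plate (340 mm diameter, 12 mm thick, not at the same place each time).
- peg (a point): Centre of the top of the upright blue peg (12 mm diameter, 46 mm tall, top 92 mm above the table) that stands on the white arm, 95 mm from the turning axis. The arm (18 mm wide, narrower at the tip, with a black centre line, top 45 mm above the table) ends 111 mm from the axis. A sideways push of about 1 to 2 N on the peg turns the arm; it stays by friction where it is left, without a spring.
- turntable (a joint): Angle of the turntable in rad, -1.3 to 1.3 between stops; grows counter-clockwise seen from above. At 0 the arm points along the base plate's own -x side, roughly towards the robot.
- pin_yellow_top (a point): Centre of the top of the yellow pin (14 mm diameter, 40 mm tall, top 52 mm above the table), fixed upright on the base plate, just outside the reach of the arm's tip, left or right of the arm; the target to point at.
- pin_green_top (a point): Centre of the top of the green pin, same size, fixed on the other side of the arm. Not the target.
- clamp (a joint): Angle of the red clamp lever in rad about a vertical axis, 0 (open, pointing out to the side away from the turntable) to 1.2 (closed, against its stop); grows counter-clockwise seen from above. Starts within 0 to 0.25. Stays by friction, moves under a push of about 1 to 2 N; it does not brake the turntable.
- clamp_pivot (a point): Point on the turning axis of the clamp lever, at the top of its steel hub (28 mm diameter), 61 mm above the table, on a black block 36 mm square at the left edge of the base plate.
- clamp_tip (a point): Centre of the top of the round red knob (18 mm diameter) at the free end of the lever, 74 mm from the pivot, 61 mm above the table. Between hub and knob the lever is a red bar 12 mm wide whose height spans 45 to 59 mm above the table; below it, 30 mm or more from the pivot, there is free space down to the base plate (12 mm) or the table.
- wafer_mid (a point): Centre of a loose silvery wafer disc, 50 mm diameter, 4 mm thick, lying on the middle of the turntable. Must stay there.
- amber_bottle_mid (a point): Bystander: amber bottle, 42 mm diameter, 85 mm tall, standing; point half-way up.
- dish_mid (a point): Bystander: white dish, 64 mm diameter, 18 mm tall; point half-way up.
- gauge_mid (a point): Bystander: steel gauge cylinder, 26 mm diameter, 40 mm tall, standing; point half-way up.
- driver_grip (a point): Bystander: screwdriver, 170 mm long, lying beyond the stage; point in its handle.
- vial_mid (a point): Bystander: small glass vial with white cap, 26 mm diameter, 55 mm tall, standing; point half-way up.
- slide_box_mid (a point): Bystander: blue slide box, 85 x 35 x 32 mm; point half-way up.
Not all that is in view belongs to the job. What is meant by the part that bears wafer_mid is not brown or orange, and is the smaller of those in its own colour.

How it is judged:
On the way, in this order (a step that is already met when the one before it is completed fails the run):
1. the white arm points at the yellow pin and rests there, the clamp still open (y of pin_yellow_top in the frame of axis between -0.007 and 0.007 m and x of pin_yellow_top in the frame of axis below -0.08 m and velocity of joint turntable between -0.05 and 0.05 rad/s and value of joint clamp below 0.5 rad), for 0.3 s.
2. the red clamp lever is pushed over to its closed stop, the arm still at the yellow pin (y of pin_yellow_top in the frame of axis between -0.007 and 0.007 m and x of pin_yellow_top in the frame of axis below -0.08 m and value of joint clamp above 1.1 rad), for 0.2 s.
At the end, for the whole second after the job is handed in: The arm's centre line passes within 7 mm of the yellow pin's centre (about 3 degrees) and is at rest, the clamp lever is within 0.1 rad of its closed stop (above 1.1 rad), and the wafer's centre is within 18 mm of the turntable's centre (all of step 2 and velocity of joint turntable between -0.05 and 0.05 rad/s and horizontal distance between wafer_mid and axis below 0.018 m); the robot touches nothing.
It fails at once if the wafer is shifted by more than 15 mm or lifted (distance of wafer_mid from where it was at the start of the episode above 0.015 m or height (world z) of wafer_mid above 0.056 m).
It fails at once if a bystander is shifted or lifted by more than 20 mm (distance of any of amber_bottle_mid, dish_mid, gauge_mid, driver_grip, vial_mid, slide_box_mid from where it was at the start of the episode above 0.02 m).
It also fails if it takes over 58 s, if anything falls off the work surface, if the arm or the gripper's body presses on something with over 40 N, if the wrist force passes 120 N, or if a joint passes its speed limit or range.

## Working session

There is one attempt and no reset: what is moved stays moved. The work goes in short steps, Python scripts to look and compute and a shell command to move; the robot and the scene stay as the last step left them, time stands still between calls to the robot, and variables do not carry over. Pictures are saved under pics/ and viewed, at most 10 in all, crops included, and the job is handed in when it is done.

```bash
mkdir -p pics; cat > h.py <<'E'
import numpy as np, cv2
from station import telemetry, optics, ctrl
def grab(n):
    d=optics.get_image(n); d['K']=np.array([[d['fx'],0,d['cx']],[0,d['fy'],d['cy']],[0,0,1.]]); d['R']=cv2.Rodrigues(np.array(d['rvec'],float))[0]; d['t']=np.array(d['tvec'],float).ravel(); d['D']=np.array(d['dist_coeffs'],float); return d
def cloud(d):
    h,w=d['depth'].shape; u,v=np.meshgrid(np.arange(w),np.arange(h))
    p=cv2.undistortPoints(np.stack([u,v],-1).reshape(-1,1,2).astype(float),d['K'],d['D']).reshape(h,w,2)
    z=d['depth'][...,None]; c=np.concatenate([p*z,z],-1)
    return (c-d['t'])@d['R']
def atz(d,px,z):
    p=cv2.undistortPoints(np.array(px,float).reshape(-1,1,2),d['K'],d['D']).reshape(-1,2)
    r=np.c_[p,np.ones(len(p))]@d['R']; o=-d['R'].T@d['t']
    return o+r*((z-o[2])/r[:,2])[:,None]
def proj(d,P): return cv2.projectPoints(np.array(P,float).reshape(-1,1,3),np.array(d['rvec'],float),d['t'],d['K'],d['D'])[0].reshape(-1,2)
def save(d,f): cv2.imwrite('pics/'+f,d['image'][...,::-1])
E
python3 - <<'E'
from h import *
for n in ('scene','side'):
    d=grab(n); save(d,n+'1.png'); print(n,-d['R'].T@d['t'],d['fx'])
o=telemetry.get_obs(); print(o['t'],o['tool_pos'],cv2.Rodrigues(np.array(o['tool_rot']))[0].round(3))
E
```

```text
scene [0.96561754 0.34243875 0.87334836] 432.42654579916746
side [ 0.18399035 -0.35325012  0.67755991] 421.4017053936838
0.1 [0.16154013 0.60318576 0.2301994 ] [[-0.966  0.259 -0.001]
 [ 0.259  0.966 -0.002]
 [ 0.    -0.002 -1.   ]]
```

View pics/scene1.png

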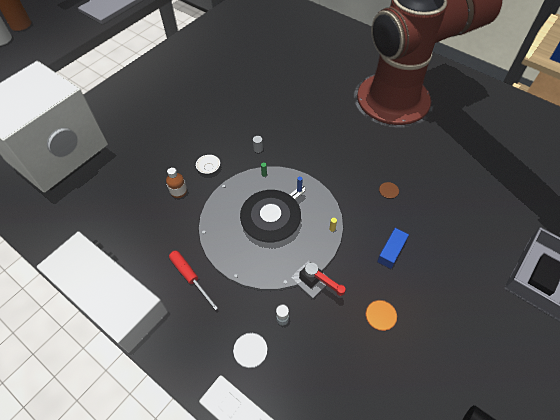

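View pics/side1.png

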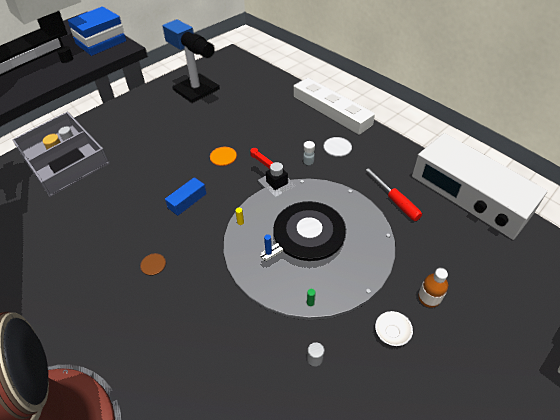

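The scene view shows the turntable at (270,214) with the wafer on it, the peg top at (299,180), the yellow pin at (333,222), the green pin at (264,166), the clamp hub at (311,268) and its knob at (341,289). The side view shows the same parts: peg (268,240), yellow pin (239,212), knob (254,153).

```bash
cat > meas.py <<'E'
from h import *
def blobs(d,lab=''):
    W=cloud(d); hsv=cv2.cvtColor(d['image'],cv2.COLOR_RGB2HSV); H,S,V=[hsv[...,i].astype(int) for i in range(3)]
    out={}
    for k,m,z in (('peg',(H>105)&(H<130)&(S>130),.092),('yellow',(H>22)&(H<33)&(S>130),.052),('green',(H>45)&(H<80)&(S>100),.052),('red',((H<5)|(H>174))&(S>170),.061)):
        ok=m&(d['depth']>0)&(W[...,2]>.02)&(W[...,2]<.11)&(np.hypot(W[...,0]-.65,W[...,1]-.3)<.35)
        n,L,st,c=cv2.connectedComponentsWithStats(ok.astype(np.uint8))
        for i in range(1,n):
            if st[i,4]<15: continue
            P=W[L==i]; top=P[P[:,2]>P[:,2].max()-.006]
            print(lab,k,c[i].round(),st[i,4],'zmax %.3f'%P[:,2].max(),'top',np.median(top,0).round(4),'all',P.mean(0).round(4),'ext',np.ptp(P,axis=0).round(3))
    return W
E
python3 - <<'E'
from meas import *
for n in ('scene','side'):
    d=grab(n); W=blobs(d,n)
    # guesses from pixels at known heights
    pts={'scene':[((270,213),.050),((299.5,179),.092),((333.5,220),.052),((264,164),.052),((311,267),.061),((341,289),.061)],'side':[((309,228),.050),((268,236),.092),((239,209),.052),((311,291),.052),((277,167),.061),((254,153),.061)]}[n]
    for p,z in pts: print(n,p,atz(d,[p],z)[0].round(4))
    # wafer: bright, z ~ .05
    g=d['image'].min(-1); m=(g>170)&(abs(W[...,2]-.05)<.006)&(d['depth']>0)
    k,L,st,c=cv2.connectedComponentsWithStats(m.astype(np.uint8))
    for i in range(1,k):
        if st[i,4]>60: print('wafer?',c[i].round(1),st[i,4],W[L==i].mean(0).round(4),atz(d,[c[i]],.05)[0].round(4))
    e=cv2.resize(d['image'][130:310,180:360] if n=='scene' else d['image'][130:330,210:410],None,fx=3,fy=3,interpolation=cv2.INTER_CUBIC); cv2.imwrite(f'pics/{n}2.png',e[...,::-1])
E
```

```text
scene peg [393. 246.] 559 zmax 0.034 top [0.4498 0.2474 0.0307] all [0.452  0.2477 0.0301] ext [0.088 0.041 0.014]
scene yellow [333. 223.] 57 zmax 0.054 top [0.4885 0.1092 0.0504] all [0.4909 0.1105 0.0409] ext [0.014 0.013 0.032]
scene red [332. 283.] 130 zmax 0.063 top [0.6193 0.2053 0.0588] all [0.6203 0.1935 0.0577] ext [0.023 0.072 0.02 ]
scene (270, 213) [ 0.5605 -0.0158  0.05  ]
scene (299.5, 179) [ 0.4679 -0.0021  0.092 ]
scene (333.5, 220) [0.4894 0.1101 0.052 ]
scene (264, 164) [ 0.4581 -0.1166  0.052 ]
scene (311, 267) [0.6187 0.1402 0.061 ]
scene (341, 289) [0.6217 0.2167 0.061 ]
wafer? [270.1 212.6] 300 [ 0.5588 -0.0167  0.0487] [ 0.5595 -0.0161  0.05  ]
wafer? [281.9 310.6] 113 [0.7275 0.1482 0.0531] [0.7266 0.1475 0.05  ]
side peg [184. 193.] 595 zmax 0.035 top [0.444  0.2469 0.0317] all [0.4444 0.244  0.0302] ext [0.087 0.044 0.015]
side yellow [239. 215.] 96 zmax 0.054 top [0.4856 0.11   0.0511] all [0.4847 0.1074 0.0399] ext [0.014 0.015 0.033]
side red [260. 157.] 188 zmax 0.064 top [0.6189 0.196  0.0593] all [0.6166 0.1916 0.0564] ext [0.016 0.069 0.02 ]
side (309, 228) [ 0.5544 -0.0182  0.05  ]
side (268, 236) [ 0.4656 -0.003   0.092 ]
side (239, 209) [0.4887 0.1106 0.052 ]
side (311, 291) [ 0.4583 -0.1165  0.052 ]
side (277, 167) [0.618 0.139 0.061]
side (254, 153) [0.6126 0.2076 0.061 ]
wafer? [309.  227.2] 407 [ 0.556  -0.0166  0.0496] [ 0.5557 -0.0169  0.05  ]
```

View pics/scene2.png

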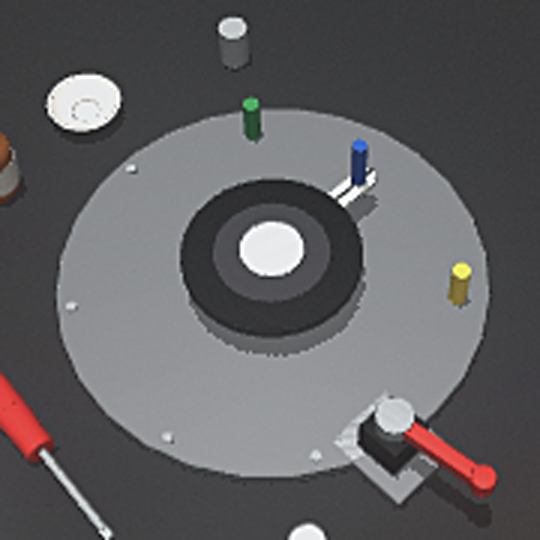

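View pics/side2.png

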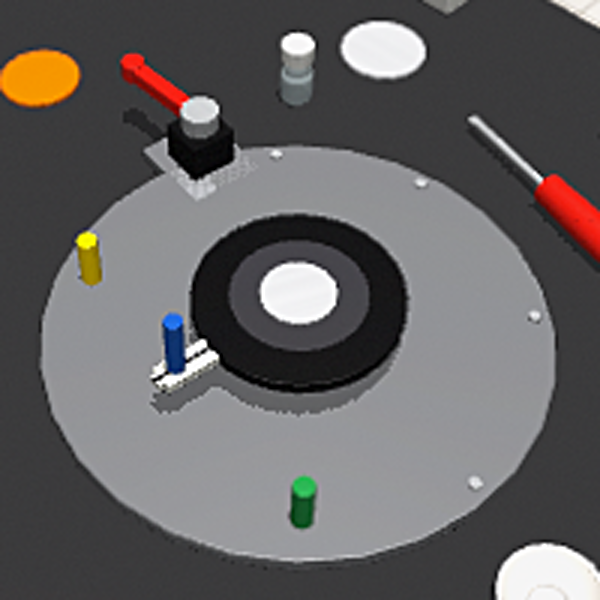

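The crops confirm it: the arm points at about the robot, 53° counter-clockwise of the yellow pin, so I'll push the peg towards +y. The lever points along +y. Next I'll refine the axis by fitting projected circles.

```bash
cat > axis.py <<'E'
from meas import *
from scipy.optimize import minimize
th=np.linspace(0,2*np.pi,240,endpoint=False)
def fitc(d,r,z,c0,sgn,half=False):
    g=cv2.GaussianBlur(cv2.cvtColor(d['image'],cv2.COLOR_RGB2GRAY).astype(np.float32),(0,0),.8)
    def ring(c,r): 
        p=proj(d,np.c_[c[0]+r*np.cos(th),c[1]+r*np.sin(th),0*th+z]).astype(np.float32)
        return cv2.remap(g,p[:,:1],p[:,1:],cv2.INTER_LINEAR).ravel()
    o=(-d['R'].T@d['t'])[:2]-c0
    far=np.cos(th-np.arctan2(o[1],o[0]))<.3 if half else th>-1   # rim edge away from camera: clean silhouette
    f=lambda c:-sgn*np.clip((ring(c,r+.003)-ring(c,r-.003))*sgn,-60,60)[far].mean()*sgn
    b=min((minimize(f,np.array(c0)+[i,j],method='Nelder-Mead',options=dict(initial_simplex=np.array(c0)+[i,j]+np.array([[0,0],[.003,0],[0,.003]]))) for i in (-.004,0,.004) for j in (-.004,0,.004)),key=lambda s:s.fun)
    return b.x.round(4),round(b.fun,1)
E
python3 - <<'E'
from axis import *
c0=np.array([.5575,-.0165])
for n in ('scene','side'):
    d=grab(n)
    print(n,'rim',fitc(d,.070,.046,c0,1,True),'plate',fitc(d,.170,.012,c0,-1),'wafer',fitc(d,.025,.050,c0,-1))
    W=cloud(d); m=(W[...,2]>.06)&(W[...,2]<.11)&(np.hypot(W[...,0]-.467,W[...,1]+.003)<.025); P=W[m]
    print('peg cloud',m.sum(),P.mean(0).round(4),P.max(0).round(4),P.min(0).round(4)); 
    v,u=np.nonzero(m); t=P[:,2]>.088; print('top px',u[t].mean(),v[t].mean(),atz(d,[(u[t].mean(),v[t].mean())],.092)[0].round(4))
    m=(W[...,2]>.05)&(W[...,2]<.075)&(np.hypot(W[...,0]-.618,W[...,1]-.214)<.015);print('knob',W[m].mean(0).round(4))
    m=(W[...,2]>.05)&(W[...,2]<.075)&(np.hypot(W[...,0]-.618,W[...,1]-.14)<.016);print('hub',W[m].mean(0).round(4))
E
```

```text
scene rim (array([ 0.5609, -0.0155]), np.float64(-59.3)) plate (array([ 0.5601, -0.0162]), np.float64(-53.1)) wafer (array([ 0.5565, -0.0175]), np.float64(-60.0))
peg cloud 55 [ 0.4677 -0.0028  0.0809] [0.4715 0.0023 0.0927] [ 0.4605 -0.0099  0.0634]
top px 299.6842105263158 178.52631578947367 [ 0.4666 -0.0025  0.092 ]
knob [0.6221 0.2132 0.0576]
hub [0.621  0.1419 0.0591]
side rim (array([ 0.5565, -0.0175]), np.float64(-60.0)) plate (array([ 0.557 , -0.0168]), np.float64(-57.2)) wafer (array([ 0.5535, -0.0175]), np.float64(-60.0))
peg cloud 98 [ 0.4618 -0.0051  0.0799] [0.4688 0.0029 0.0931] [ 0.4571 -0.0093  0.0601]
top px 266.9714285714286 237.28571428571428 [ 0.4624 -0.0039  0.092 ]
knob [0.6172 0.2121 0.0583]
hub [0.6164 0.1401 0.0588]
```

```bash
python3 -m pendant '[0,0,0,-0.757,-0.921,0,0, 0,0,0,-0.757,-0.921,0,0, 0,0,0,-0.757,-0.921,0,0, 0,0,0,-0.757,-0.921,0,0, 0,0,0,-0.757,-0.921,0,0, 0,0,0,-0.757,-0.921,0,0, 0,0,0,-0.757,-0.921,0,0, 0,0,0,-0.757,-0.921,0,0]'; python3 -m pendant '[0,0,0,-0.757,-0.921,0,0, 0,0,0,-0.757,-0.921,0,0, 0,0,0,-0.757,-0.921,0,0, 0,0,0,-0.757,-0.921,0,0, 0,0,0,-0.757,-0.921,0,0, 0,0,0,-0.757,-0.921,0,0, 0,0,0,-0.757,-0.921,0,0, 0,0,0,-0.757,-0.921,0,0]'
```

```text
t: 1.3
tool_pos: [0.3095, 0.2783, 0.2315]
tool_rot: [-0.411, -3.115, -0.001]
contact_force: [0.6, 0.2, 0.4]
opening: -0.0001
grip_force: 0.0
t: 2.3
tool_pos: [0.4575, -0.0463, 0.231]
tool_rot: [-0.407, -3.114, -0.001]
contact_force: [1.3, 0.9, 0.2]
opening: -0.0001
grip_force: 0.0
```

```bash
python3 -m pendant '[0,0,0,0,0,0.2,0, 0,0,0,0,0,0.4,0, 0,0,0,0,0,0.55,0, 0,0,0,0,0,0.55,0, 0,0,0,0,0,0.55,0]'
cat > go.py <<'E'
from h import *
def rows(P,yaws):
    "P: world xyz targets, yaws: tool-y heading deg -> fractions from the current pose (tool vertical)"
    o=telemetry.get_obs(); R=cv2.Rodrigues(np.array(o['tool_rot']))[0]; y0=np.degrees(np.arctan2(R[1,1],R[0,1]))
    print('t',round(o['t'],2),'pos',np.round(o['tool_pos'],4),'yaw %.1f'%y0)
    for p,y in zip(P,yaws): print(np.r_[0,0,-(y-y0)/30,(R.T@(np.array(p)-o['tool_pos']))/.3].round(3))
E
cat > arc.py <<'E'
from go import *
import sys
A=np.array([.5585,-.0165])
# args: arm headings (deg), finger offset behind the peg centre (mm)
off=float(sys.argv[1])/1e3
P=[];Y=[]
for a in map(float,sys.argv[2:]):
    r=np.radians(a); u=np.array([np.cos(r),np.sin(r)]); t=np.array([u[1],-u[0]])
    P.append([*(A+.095*u-off*t),.066]); Y.append(a-90)
rows(P,Y)
E
python3 arc.py 21 171 167 163 159 155 151 147 143 139; python3 - <<'E'
from h import *
d=grab('side'); cv2.imwrite('pics/s3.png',cv2.resize(d['image'][130:330,180:420],None,fx=3,fy=3)[...,::-1])
E
```

```text
t: 2.92
tool_pos: [0.4588, -0.047, 0.0684]
tool_rot: [0.407, 3.112, -0.0]
contact_force: [0.6, 0.1, -0.9]
opening: -0.0004
grip_force: 0.0
t 2.92 pos [ 0.4588 -0.047   0.0684] yaw 75.1
[ 0.     0.    -0.196  0.013  0.081  0.008]
[ 0.     0.    -0.063  0.019  0.103  0.008]
[0.    0.    0.07  0.024 0.125 0.008]
[0.    0.    0.204 0.027 0.148 0.008]
[0.    0.    0.337 0.029 0.17  0.008]
[0.    0.    0.47  0.029 0.193 0.008]
[0.    0.    0.604 0.028 0.215 0.008]
[0.    0.    0.737 0.025 0.238 0.008]
[0.    0.    0.87  0.02  0.26  0.008]
```

View pics/s3.png

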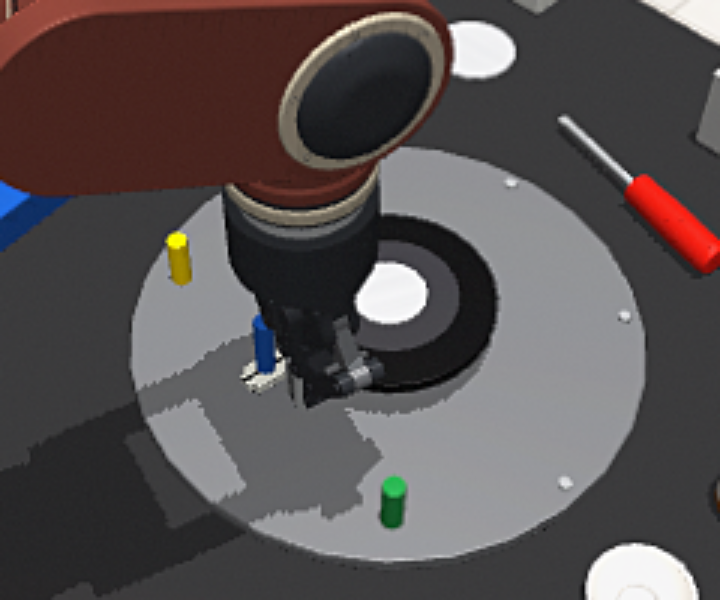

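The shut fingers stand at about crop (300,390), just behind the peg at (265,345) and clear of the green pin. I'll push the first part of the arc now.

```bash
python3 -m pendant '[0,0,-0.2,0.006,0.04,0.008,0, 0,0,-0.196,0.013,0.081,0.008,0, 0,0,-0.063,0.019,0.103,0.008,0, 0,0,0.07,0.024,0.125,0.008,0, 0,0,0.204,0.027,0.148,0.008,0, 0,0,0.337,0.029,0.17,0.008,0, 0,0,0.47,0.029,0.193,0.008,0, 0,0,0.604,0.028,0.215,0.008,0, 0,0,0.737,0.025,0.238,0.008,0, 0,0,0.87,0.02,0.26,0.008,0, 0,0,0.87,0.02,0.26,0.008,0]'
cat > look.py <<'E'
from axis import *
import sys
A={'scene':np.array([.5601,-.016]),'side':np.array([.557,-.017])}
Y={'scene':np.array([.4888,.1098]),'side':np.array([.4868,.1103])}
for n in sys.argv[1:]:
    d=grab(n); W=cloud(d); r=np.hypot(W[...,0]-A[n][0],W[...,1]-A[n][1])
    im=d['image'].astype(int)
    blue=(im[...,2]>im[...,0]+40)&(W[...,2]>.045)&(W[...,2]<.1)&(r>.07)&(r<.12)&(d['depth']>0)
    q=W[blue]; t=q[:,2]>.087
    v,u=np.nonzero(blue)
    ang=lambda p:np.degrees(np.arctan2(*(p-A[n])[::-1]))
    print(n,'yellow %.1f'%ang(Y[n]),'npeg',len(q),t.sum())
    if t.sum()>2:
        p=atz(d,[(u[t].mean(),v[t].mean())],.092)[0,:2]; print('peg top',p.round(4),'r %.4f'%np.hypot(*(p-A[n])),'ang %.1f'%ang(p))
    wh=(im.min(-1)>150)&(abs(W[...,2]-.045)<.008)&(r>.075)&(r<.115)
    if wh.sum()>5:
        p=W[wh].mean(0)[:2]; print('arm',wh.sum(),p.round(4),'ang %.1f'%ang(p))
E
python3 look.py scene side; python3 arc.py 21 135 131 127 125 123 121
```

```text
t: 4.35
tool_pos: [0.473, 0.0298, 0.0655]
tool_rot: [1.101, 2.939, 0.001]
contact_force: [-0.7, 0.0, 0.2]
opening: -0.0003
grip_force: 0.0
scene yellow 119.5 npeg 58 14
peg top [0.489  0.0457] r 0.0941 ang 139.0
arm 50 [0.4907 0.0418] ang 140.2
side yellow 118.9 npeg 0 0
arm 33 [0.494  0.0364] ang 139.7
t 4.45 pos [0.4725 0.0294 0.0649] yaw 48.9
[ 0.     0.     0.131  0.004  0.025 -0.004]
[ 0.     0.     0.265  0.007  0.047 -0.004]
[ 0.     0.     0.398  0.008  0.07  -0.004]
[ 0.     0.     0.465  0.008  0.081 -0.004]
[ 0.     0.     0.531  0.007  0.093 -0.004]
[ 0.     0.     0.598  0.006  0.104 -0.004]
```

```bash
python3 -m pendant '[0,0,0.131,0.004,0.025,-0.004,0, 0,0,0.265,0.007,0.047,-0.004,0, 0,0,0.398,0.008,0.07,-0.004,0, 0,0,0.465,0.008,0.081,-0.004,0, 0,0,0.531,0.007,0.093,-0.004,0, 0,0,0.598,0.006,0.104,-0.004,0, 0,0,0.598,0.006,0.104,-0.004,0, 0,0,0.598,0.006,0.104,-0.004,0]'
python3 look.py scene side; python3 arc.py 21 120 119 118
```

```text
t: 5.45
tool_pos: [0.4911, 0.0538, 0.0653]
tool_rot: [1.547, 2.734, 0.0]
contact_force: [-0.1, 0.8, -0.2]
opening: -0.0003
grip_force: 0.1
scene yellow 119.5 npeg 57 12
peg top [0.5119 0.0657] r 0.0949 ang 120.5
arm 56 [0.5114 0.0602] ang 122.6
side yellow 118.9 npeg 0 0
arm 51 [0.5128 0.0535] ang 122.1
t 5.55 pos [0.4911 0.0538 0.0653] yaw 31.0
[ 0.     0.     0.032  0.001  0.007 -0.002]
[ 0.     0.     0.066  0.002  0.013 -0.002]
[ 0.     0.     0.099  0.003  0.019 -0.002]
```

```bash
python3 -m pendant '[0,0,0,0,-0.05,0,0, 0,0,0,0,-0.15,0,0, 0,0,0,0,-0.2,-0.1,0, 0,0,0,0,-0.2,-0.3,0, 0,0,0,0,-0.2,-0.5,0, 0,0,0,0,-0.2,-0.6,0, 0,0,0,0,-0.2,-0.6,0]'
python3 look.py scene side; python3 - <<'E'
from h import *
a=grab('scene')['image'][150:310,250:370]; b=grab('side')['image'][150:310,210:350]
f=lambda i:cv2.resize(i,(400,int(400*i.shape[0]/i.shape[1])),interpolation=cv2.INTER_CUBIC)[:450]
cv2.imwrite('pics/s4.png',np.hstack([f(a)[:450],f(b)[:450]])[...,::-1])
E
```

```text
t: 6.42
tool_pos: [0.4405, 0.0226, 0.2483]
tool_rot: [1.545, 2.728, 0.004]
contact_force: [-0.9, 0.3, -0.6]
opening: 0.0
grip_force: 0.0
scene yellow 119.5 npeg 71 24
peg top [0.5092 0.0641] r 0.0949 ang 122.4
arm 60 [0.5112 0.0601] ang 122.7
side yellow 118.9 npeg 107 32
peg top [0.5049 0.062 ] r 0.0946 ang 123.4
arm 85 [0.5079 0.059 ] ang 122.9
```

View pics/s4.png

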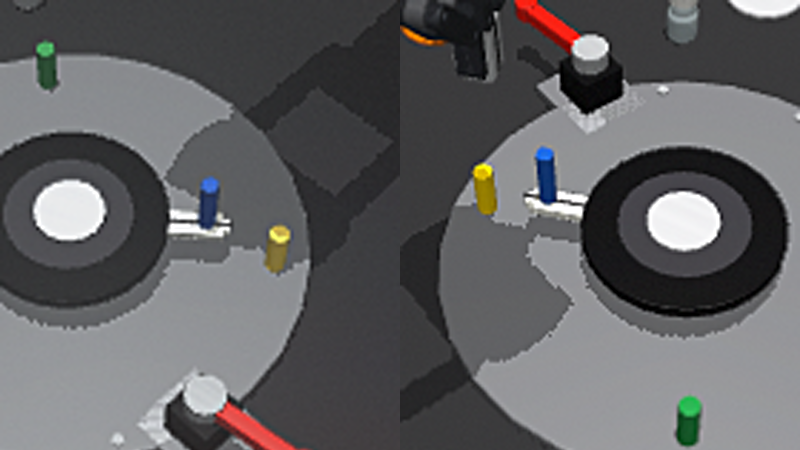

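In both views the arm tip stops short of the yellow pin, at about 122.8° against 119.1°. It needs roughly 3.7° more, so I'll go back down and nudge it.

```bash
python3 arc.py 45 121; python3 arc.py 18.5 123 119.1
```

```text
t 6.62 pos [0.4383 0.0231 0.2426] yaw 31.0
[ 0.     0.    -0.002 -0.004  0.127  0.588]
t 6.62 pos [0.4383 0.0231 0.2426] yaw 31.0
[ 0.     0.    -0.068 -0.006  0.205  0.588]
[ 0.     0.     0.062 -0.002  0.226  0.588]
```

```bash
python3 -m pendant '[0,0,0,-0.004,0.1,0.2,0, 0,0,0,-0.004,0.12,0.4,0, 0,0,0,-0.004,0.12,0.588,0, 0,0,0,-0.004,0.127,0.588,0, 0,0,0,-0.005,0.17,0.588,0, 0,0,0,-0.005,0.195,0.588,0, 0,0,0.02,-0.005,0.205,0.588,0, 0,0,0.04,-0.004,0.213,0.588,0, 0,0,0.06,-0.002,0.22,0.588,0, 0,0,0.062,-0.002,0.226,0.588,0, 0,0,0.062,-0.002,0.226,0.588,0, 0,0,0.062,-0.002,0.226,0.588,0]'
python3 arc.py 18.5 119.1
python3 -m pendant '[0,0,0,0,-0.05,0,0, 0,0,0,0,-0.15,0,0, 0,0,0,0,-0.2,-0.1,0, 0,0,0,0,-0.2,-0.3,0, 0,0,0,0,-0.2,-0.5,0, 0,0,0,0,-0.2,-0.6,0, 0,0,0,0,-0.2,-0.6,0]'; python3 look.py scene side
```

```text
t: 8.12
tool_pos: [0.498, 0.0575, 0.0686]
tool_rot: [-1.592, -2.708, -0.0]
contact_force: [-0.9, -0.3, 0.1]
opening: 0.0001
grip_force: 0.0
t 8.12 pos [0.498  0.0575 0.0686] yaw 29.1
[ 0.     0.    -0.     0.003 -0.005  0.009]
t: 9.0
tool_pos: [0.4465, 0.0278, 0.2519]
tool_rot: [1.59, 2.703, 0.004]
contact_force: [-0.2, 0.2, -0.8]
opening: -0.0001
grip_force: 0.0
scene yellow 119.5 npeg 67 22
peg top [0.516  0.0677] r 0.0946 ang 117.8
arm 62 [0.5179 0.0637] ang 117.9
side yellow 118.9 npeg 112 30
peg top [0.5116 0.066 ] r 0.0947 ang 118.7
arm 82 [0.5144 0.0626] ang 118.2
```

```bash
python3 - <<'E'
from axis import *
for n,A in (('scene',[.5601,-.016]),('side',[.557,-.017])):
    d=grab(n);W=cloud(d);H=cv2.cvtColor(d['image'],cv2.COLOR_RGB2HSV)
    m=(H[...,0]>20)&(H[...,0]<34)&(H[...,1]>110)&(np.hypot(W[...,0]-.488,W[...,1]-.11)<.025)
    v,u=np.nonzero(m); t=W[m][:,2]>.047
    top=atz(d,[(u[t].mean(),v[t].mean())],.052)[0,:2]; al=np.median(W[m],0)[:2]
    # pin body: silhouette centroid assumed at mid height
    mid=atz(d,[(u.mean(),v.mean())],.032)[0,:2]
    for p in (top,mid): r=p-A; print(n,t.sum(),len(u),p.round(4),'r %.4f ang %.1f'%(np.hypot(*r),np.degrees(np.arctan2(r[1],r[0]))))
    x=proj(d,[[*A,.046],[*top,.052]]); print(x.round(1).tolist())
E
```

```text
scene 28 76 [0.4897 0.1104] r 0.1447 ang 119.1
scene 28 76 [0.4879 0.1092] r 0.1445 ang 119.9
[[270.1, 213.8], [333.6, 220.2]]
side 36 112 [0.4851 0.1086] r 0.1447 ang 119.8
side 36 112 [0.4869 0.1106] r 0.1455 ang 118.8
[[309.5, 228.2], [238.3, 210.5]]
```

The arm is at about 118.2° and the pin at about 119.4°. That is roughly 3 mm off, inside the 7 mm limit. Now the clamp.

```bash
cat > clamp.py <<'E'
from go import *
import sys
C=np.array([.6185,.141]); off,z=float(sys.argv[1])/1e3,float(sys.argv[2])
P=[];Y=[]
for a in map(float,sys.argv[3:]):
    r=np.radians(a); u=np.array([np.cos(r),np.sin(r)]); t=np.array([-u[1],u[0]])
    P.append([*(C+.056*u-off*t),z]); Y.append(a-90)
print(np.round(P,3).tolist()); rows(P,Y)
E
python3 clamp.py 45 .2 91; python3 clamp.py 45 .035 91
```

```text
[[0.663, 0.198, 0.2]]
t 9.2 pos [0.4443 0.0283 0.2463] yaw 29.1
[0.    0.    0.937 0.14  0.911 0.152]
[[0.663, 0.198, 0.035]]
t 9.2 pos [0.4443 0.0283 0.2463] yaw 29.1
[0.    0.    0.937 0.139 0.912 0.702]
```

```bash
python3 -m pendant '[0,0,0.3,0.14,0.2,0,0, 0,0,0.6,0.14,0.4,0,0, 0,0,0.937,0.14,0.6,0,0, 0,0,0.937,0.14,0.8,0,0, 0,0,0.937,0.14,0.912,0,0, 0,0,0.937,0.14,0.912,0.15,0, 0,0,0.937,0.14,0.912,0.3,0, 0,0,0.937,0.14,0.912,0.45,0, 0,0,0.937,0.14,0.912,0.6,0, 0,0,0.937,0.14,0.912,0.702,0, 0,0,0.937,0.14,0.912,0.702,0]'; python3 clamp.py 18.5 .035 89 95 101 107 113 119; python3 - <<'E'
from h import *
d=grab('scene'); cv2.imwrite('pics/s5.png',cv2.resize(d['image'][170:330,240:400],None,fx=3.5,fy=3.5)[...,::-1])
E
```

```text
t: 10.58
tool_pos: [0.6598, 0.1972, 0.032]
tool_rot: [-2.198, -2.236, 0.014]
contact_force: [0.5, 0.1, 0.6]
opening: -0.0003
grip_force: 0.0
[[0.638, 0.197, 0.035], [0.632, 0.198, 0.035], [0.626, 0.2, 0.035], [0.62, 0.2, 0.035], [0.614, 0.2, 0.035], [0.608, 0.199, 0.035]]
t 10.57 pos [0.6598 0.1972 0.032 ] yaw 1.0
[ 0.     0.     0.066 -0.    -0.073 -0.009]
[ 0.     0.    -0.134  0.006 -0.093 -0.009]
[ 0.     0.    -0.334  0.01  -0.113 -0.009]
[ 0.     0.    -0.534  0.012 -0.133 -0.009]
[ 0.     0.    -0.734  0.011 -0.154 -0.008]
[ 0.     0.    -0.934  0.009 -0.174 -0.008]
```

View pics/s5.png

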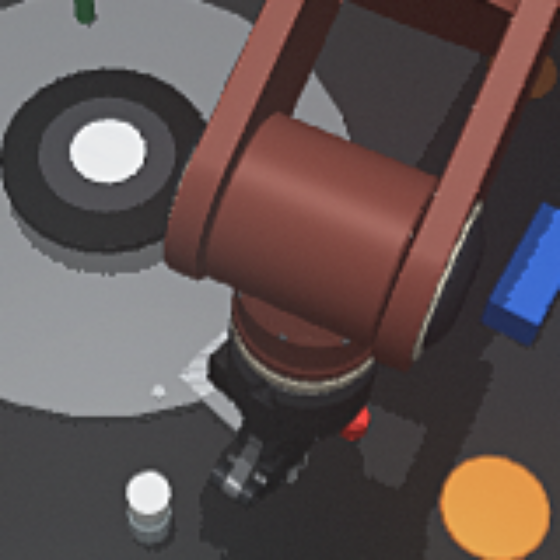

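The fingers are at crop (240,470), on the far side of the lever. The knob shows at (355,420) and the vial is clear, so I'll start the push.

```bash
python3 -m pendant '[0,0,0.066,0,-0.04,-0.009,0, 0,0,0.066,0,-0.073,-0.009,0, 0,0,-0.134,0.006,-0.093,-0.009,0, 0,0,-0.334,0.01,-0.113,-0.009,0, 0,0,-0.534,0.012,-0.133,-0.009,0, 0,0,-0.734,0.011,-0.154,-0.008,0, 0,0,-0.934,0.009,-0.174,-0.008,0, 0,0,-0.934,0.009,-0.174,-0.008,0]'; python3 clamp.py 18.5 .035 125 131 137 140 143 146
```

```text
t: 11.62
tool_pos: [0.612, 0.2001, 0.0421]
tool_rot: [1.594, 2.705, 0.002]
contact_force: [0.8, 0.4, -0.1]
opening: 0.0
grip_force: 0.0
[[0.602, 0.197, 0.035], [0.596, 0.195, 0.035], [0.59, 0.193, 0.035], [0.587, 0.191, 0.035], [0.585, 0.189, 0.035], [0.582, 0.188, 0.035]]
t 11.62 pos [0.612  0.2001 0.0421] yaw 29.0
[ 0.     0.    -0.201  0.009 -0.035  0.024]
[ 0.     0.    -0.401  0.013 -0.055  0.024]
[ 0.     0.    -0.601  0.014 -0.076  0.024]
[ 0.     0.    -0.701  0.013 -0.086  0.024]
[ 0.     0.    -0.801  0.013 -0.096  0.023]
[ 0.     0.    -0.901  0.011 -0.107  0.023]
```

```bash
python3 -m pendant '[0,0,-0.1,0.005,-0.018,0.024,0, 0,0,-0.2,0.009,-0.035,0.024,0, 0,0,-0.4,0.013,-0.055,0.024,0, 0,0,-0.6,0.014,-0.076,0.024,0, 0,0,-0.7,0.013,-0.086,0.024,0, 0,0,-0.8,0.013,-0.096,0.024,0, 0,0,-0.9,0.011,-0.107,0.024,0, 0,0,-0.9,0.011,-0.107,0.024,0]'; python3 clamp.py 18.5 .035 148 150 152 154 156 158 160; python3 - <<'E'
from h import *
C={'scene':[.621,.1419],'side':[.6165,.1401]}
for n in C:
    d=grab(n);W=cloud(d);H=cv2.cvtColor(d['image'],cv2.COLOR_RGB2HSV)
    m=((H[...,0]<6)|(H[...,0]>174))&(H[...,1]>170)&(W[...,2]>.035)&(W[...,2]<.075)&(np.hypot(W[...,0]-.6185,W[...,1]-.141)<.09)
    if m.sum()>10: P=W[m]; r=P[:,:2]-C[n]; k=np.hypot(*r.T)>.05; print(n,m.sum(),k.sum(),np.degrees(np.arctan2(r[k,1],r[k,0])).mean())
E
```

```text
t: 12.62
tool_pos: [0.5827, 0.1871, 0.0342]
tool_rot: [0.921, 3.002, 0.001]
contact_force: [0.5, 0.8, 0.7]
opening: 0.0001
grip_force: 0.3
[[0.581, 0.186, 0.035], [0.579, 0.185, 0.035], [0.578, 0.184, 0.035], [0.576, 0.182, 0.035], [0.575, 0.181, 0.035], [0.574, 0.179, 0.035], [0.572, 0.178, 0.035]]
t 12.62 pos [0.5827 0.1871 0.0342] yaw 55.9
[ 0.     0.    -0.07   0.004 -0.006 -0.003]
[ 0.     0.    -0.137  0.006 -0.012 -0.003]
[ 0.     0.    -0.204  0.007 -0.019 -0.003]
[ 0.     0.    -0.27   0.008 -0.026 -0.003]
[ 0.     0.    -0.337  0.01  -0.032 -0.003]
[ 0.     0.    -0.404  0.01  -0.039 -0.003]
[ 0.     0.    -0.47   0.011 -0.046 -0.003]
scene 71 0 nan
side 266 128 150.7936070405496<stdin>:6: RuntimeWarning: Mean of empty slice.
  ret = ret.dtype.type(ret / rcount)
```

```bash
python3 -m pendant '[0,0,-0.07,0.004,-0.006,0,0, 0,0,-0.137,0.006,-0.012,0,0, 0,0,-0.204,0.007,-0.019,0,0, 0,0,-0.204,0.007,-0.019,0,0]';  python3 clamp.py 18.5 .035 154 156 158 160 162
```

```text
t: 13.22
tool_pos: [0.5806, 0.1869, 0.0342]
tool_rot: [0.755, 3.042, 0.015]
contact_force: [11.5, 12.1, -8.1]
opening: 0.0002
grip_force: 8.1
[[0.576, 0.182, 0.035], [0.575, 0.181, 0.035], [0.574, 0.179, 0.035], [0.572, 0.178, 0.035], [0.571, 0.176, 0.035]]
t 13.22 pos [0.5806 0.1869 0.0342] yaw 62.1
[ 0.     0.    -0.062  0.005 -0.021 -0.003]
[ 0.     0.    -0.129  0.007 -0.027 -0.003]
[ 0.     0.    -0.195  0.009 -0.034 -0.003]
[ 0.     0.    -0.262  0.01  -0.041 -0.003]
[ 0.     0.    -0.329  0.011 -0.047 -0.003]
```

Contact force has jumped to about 17 N, so the lever is on its stop. I'll back off along +y of the tool, rise and check.

```bash
python3 -m pendant '[0,0,0,0,0.04,0,0, 0,0,0,0,0.12,0,0, 0,0,0,0,0.12,-0.15,0, 0,0,0,0,0.12,-0.35,0, 0,0,0,0,0.12,-0.55,0, 0,0,0,0,0.3,-0.7,0, 0,0,0,0,0.5,-0.7,0, 0,0,0,0,0.6,-0.7,0, 0,0,0,0,0.6,-0.7,0, 0,0,0,0,0.6,-0.7,0]'; python3 look.py scene side; python3 - <<'E'
from h import *
C={'scene':[.621,.1419],'side':[.6165,.1401]}; I=[]
for n in C:
    d=grab(n);W=cloud(d);H=cv2.cvtColor(d['image'],cv2.COLOR_RGB2HSV)
    m=((H[...,0]<6)|(H[...,0]>174))&(H[...,1]>170)&(W[...,2]>.052)&(W[...,2]<.07)&(np.hypot(W[...,0]-.6185,W[...,1]-.141)<.09)
    if m.sum()>10: P=W[m]; r=P[:,:2]-C[n]; k=np.hypot(*r.T)>.05; print(n,m.sum(),k.sum(),np.degrees(np.arctan2(r[k,1],r[k,0])).mean())
    I.append(cv2.resize(d['image'][130:330,190:390],(400,400)))
cv2.imwrite('pics/s6.png',np.hstack(I)[...,::-1])
E
```

```text
t: 14.48
tool_pos: [0.6609, 0.3421, 0.2424]
tool_rot: [-0.756, -3.048, 0.003]
contact_force: [-0.5, 0.1, 0.5]
opening: 0.0
grip_force: 0.0
scene yellow 119.5 npeg 64 20
peg top [0.5155 0.0672] r 0.0944 ang 118.2
arm 63 [0.5177 0.064 ] ang 117.9
side yellow 118.9 npeg 112 29
peg top [0.5117 0.0663] r 0.0948 ang 118.6
arm 81 [0.5146 0.0625] ang 118.1
scene 128 71 152.29610397527492
side 201 97 150.50776824560307
```

View pics/s6.png

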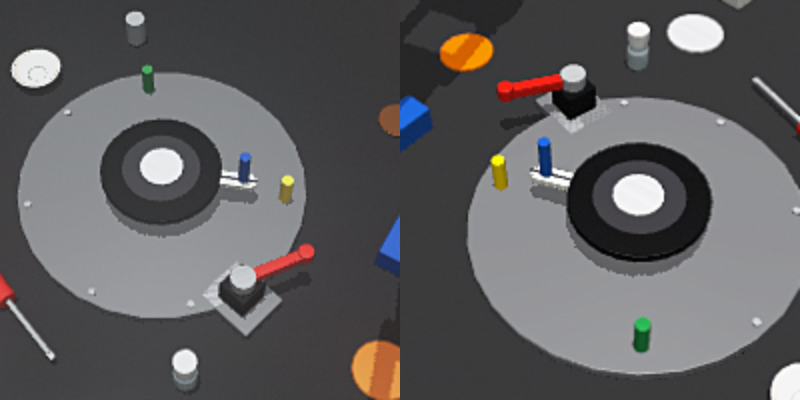

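The views show the arm in line with the yellow pin, the wafer centred and the bystanders where they were. The lever is at about 151°, 62° from its start. The midpoint of the two pins puts the base plate at about -8°, and the stop would then be at about 151°, which agrees.

```bash
python3 -c "
from station import ctrl
print(ctrl.finish_job())"
```

```text
the job is handed in; nothing more can be done
None
```

I handed the job in at about 15 s; no verdict came back. By the last camera check, the arm points about 3 mm off the yellow pin's centre (limit 7 mm), the clamp lever is against its closed stop, the wafer looks centred, and the bystanders in view look unmoved.

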